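Lock the jewellery tray into its counter dock

ROBOT

A 6-joint arm with a two-finger parallel gripper is mounted at the origin on the work surface. World frame = base frame: x ahead of the robot, y to its left, z up, the work surface at z = 0. Lengths are in mm, angles in rad, forces in N, time in s.
With the tool pointing down it reaches from about 275 to 825 mm from the base axis. Payload 5.2 kg.
Tool frame: the origin (TCP) lies between the finger pads; the fingertips stand 8 mm ahead of it and the grasp point (between the pads) lies 11 mm behind it (r.tip_extent is the distance from the TCP to the fingertips, in mm); z points along the fingers, y is the line along which they close (so a half turn about z gives the same grasp; the last joint's range is limited). The gripper opens to 93 mm and grips with 3 to 60 N. Pads are 15 mm wide; open, the fingers measure 128 mm over their backs; the gripper's body (75 mm by 188 mm) begins 65 mm behind the grasp point.
Start: joints at [-1.405, 0.259, 1.535, -0, 1.348, -0.203], TCP at [198.294, -513.015, 205.653] pointing down, gripper open.
Joint ranges: [-3.14, 3.14], [-0.91, 2.08], [0.19, 2.58], [-1.22, 4.36], [0.22, 2.71], [-3.12, 3.12]. Speed limits (rad/s): [2.57, 2.57, 3.14, 3.14, 3.14, 3.14].

INTERFACE

Orientations are given as a unit quaternion [w, x, y, z].
In Python, from cell import r gives the robot as it stands. The module is installed in compiled form; this text tells all that it offers.
- The arm moves only by the shell command python3 -m jog 'ROWS' [FORCE]. ROWS is a JSON object of lists of equal length, an entry for each row: "gripper": the closure, from 0 (fully open) to 1 (shut); "linear": the shift along the tool's x, y, z in mm, a list of three; "rot": the turn, a rotation vector about the tool's x, y, z in rad, a list of three. A call has 1 to 12 rows; each row shifts and turns the commanded pose from where the row before left it, along the tool's axes as they then stand; what a row does not reach is not made up. A row lasts 1/12 s, in which the tool goes at most 41.7 mm and 7.16 degrees, less where a joint would pass 70% of its speed; a pose out of reach is approached as far as the arm can. A call is refused whole if a number of a shift passes 41.7 or a number of a turn 0.125, either way. A call with a gripper value outside its range is refused whole. The fingers move at their own pace and stop on an object; FORCE is the grip in N (left out, the last holds). Time passes only in rows, so rows that do not move let the fingers close. It gives the time, the measured TCP pose, the force, the opening and the grip force at its end, in the units of the state.
- r.get_state(): the state, without advancing time (a new reading comes with each control period).
- r.camera(name): name is "scene" or "top" or "wrist"; returns the picture (400x640x3 uint8, red, green, blue); there is no depth.
- r.camera_info(name): a dict with "fx", "fy", "cx", "cy" (pixels), "k1" (the pictures are not rectified: a ray, as slopes to the right and down, at radius r is drawn at 1 + k1 r^2 times it, then the intrinsics apply), "origin" and "rotation" of the camera in the world; the wrist camera has in their place "tool_from_camera" (4x4, takes a point from camera to tool coordinates, whose origin is the TCP and whose axes are the flange's). Camera axes: x right, y up, looking along -z (the intrinsics and any distortion apply to the point x, -y, -z); pixel columns grow to the right and rows downward; lengths in mm; the calibration is good to about 2 mm. A picture is of the moment at which its call begins: read the wrist's pose just before it. camera_info takes no time and is no camera call.
- r.finish_job(): hands the job in; it is judged then, once.
The state is a dict: "time_s": time; "joint_pos": joint angles; "qd": joint speeds; "tau": joint torques, N m; "tool_pos": TCP position; "tcp_rot": TCP orientation; "ft_force": force on the tool from outside, world axes, zero at the start; "moment": the same for the moment, N m; "gripper_width": opening from 0.0 (shut) to 1.0 (fully open); "finger_force": force on a finger pad.
Only numpy, scipy, OpenCV 4.12 (cv2) and the standard library are available. Lean on these libraries where they do the work, as an engineer would, in place of code of your own. Each camera call takes 0.05 s, during which the arm holds its last target. There are 200 camera calls.

TASK

Close up the jewellery display: with closed fingertips press the brass plate of the spring catch well down and, keeping it pressed all the while, push the tray forward by its high back wall, past the two red stop pins, until it is fully home against the dock's end stop. Only then lift the fingers off, so that the pins spring up behind the tray's side lugs and lock it. Do not lift or tip the tray, keep the ring box and bangle in it, and leave everything else on the counter where it stands.

Things in the scene. Friction and masses are not known exactly. Their poses are not given: they have to be found in the camera images.
- dock: Fixed dark-wood track, 300 long (its x) x 160 wide (y), floor top 10 mm above the counter. Origin: centre of underside. +x is the way the tray is pushed home, within 0.7 rad of the counter's +x. Aluminium guide rails along x at y = -60..-52 and 52..60, tops 22 mm up. Low dark pin sleeves at y = +-68, 20 mm up.
- end_stop (a point): Top middle of the face of the wooden end wall that stops the tray's front: dock x = 137, 50 mm above the counter. Wall 120 wide, 13 thick.
- tray: Loose tray, blue felt deck, white walls, 130 long (x) x 100 wide (y), about 0.5 kg, sliding on runners in the dock, 2 mm side play. Origin: centre of underside, on the dock's floor; axes as the dock's. Origin in the dock frame: start x = -8 to 30, lugs stopped by the raised pins at 35, home at 72. Side and front walls 52 mm above the counter, deck 40; under the deck (32) the middle is open.
- back_wall (a point): Middle of the rear face of the tray's high back wall, the face to push: tray x = -65, 100 wide, 32 to 74 mm above the counter, faces -x; this point is 53 mm above the counter.
- left_lug (a point): Centre of the underside of the tray's left white lug (right one mirrored): tray x = -65..-45, sticking out sideways to y = +-76, 28 to 42 mm above the counter. At home its rear face is 5 mm beyond the pins.
- catch (a joint): Travel in m of the spring catch: brass press plate and the two red pins, one piece linked underneath. 0 = up, 0.014 = fully down (hard stop). Spring about 2 N at the start to 7 N at the bottom; it springs up when let go. The lugs pass over only when it is more than 8 mm down, so 10 to 13 mm is ample.
- left_pin (a point): Centre of the top of the left red stop pin (right one mirrored), 12 x 12, at dock y = +-68, x = -10..2; top 36 mm above the counter when up, where it blocks the lug, 22 when down.
- press_plate (a point): Brass press plate of the catch, 160 long (dock x) x 44 wide, 5 thick, on the dock's centre line from dock x = -140 to 20: its front runs under the tray, its rear lies bare behind the back wall. This point: centre of its top, 29 mm above the counter when up, 15 when down. It may be pressed anywhere along its bare length, and a fingertip can slide along it.
- ring_box: Loose red ring box 36 x 36 x 26, lying on the tray's deck (40 mm above the counter). Origin: centre of underside.
- bangle: Loose copper bangle lying on the tray's deck, 56 outer diameter, 12 high. Origin: centre of underside.
- perfume: Loose amber perfume jar with brass cap, 40 diameter, 65 high, beside the dock on its +y side. Origin: centre of underside.
- polish_tin: Loose aluminium polish tin, 42 diameter, 24 high, beside the dock on its -y side. Origin: centre of underside.
- mug: Loose white mug, 80 diameter, 92 high. Origin: centre of underside.
- ring_dish: Loose shallow blue dish, 110 diameter, 18 high. Origin: centre of underside.
- ring_cone: Loose plaster ring cone, base 52 diameter, 77 high. Origin: centre of underside.
- stapler: Loose red and black stapler, 125 x 34 x 44. Origin: centre of underside.
Things that resemble listed ones, but are neither listed nor needed, are in the scene too. Leave any green, orange or pink look-alike of the tray alone.

How it is judged:
By the outcome, as a careful person would: the job done as asked, in the order asked, and still so for the second after the job is handed in, with the robot touching nothing.
It also fails if it takes over 35 s, if anything falls off the work surface, if the arm or the gripper's body presses on something with over 40 N, if the wrist force passes 120 N, or if a joint passes its speed limit or range.

## Working session

There is one attempt and no reset: what is moved stays moved. The work goes in short steps, Python scripts to look and compute and a shell command to move; the robot and the scene stay as the last step left them, time stands still between calls to the robot, and variables do not carry over. Pictures are saved under pics/ and viewed, at most 10 in all, crops included, and the job is handed in when it is done.

```bash
mkdir -p pics
python3 - <<'E'
from cell import r
import cv2
for n in ("scene","top"):
    cv2.imwrite(f"pics/{n}0.png",r.camera(n)[:,:,::-1]); print(n,r.camera_info(n))
s=r.get_state();print(s)
print(r.camera_info("wrist"), r.tip_extent)
E
```

```text
scene {'fx': 444.15237064959973, 'fy': 444.15237064959973, 'cx': 322.24803164688353, 'cy': 204.03439020726015, 'k1': -0.02208742666472116, 'origin': array([1340.1261284 ,   41.05957217,  979.94291903]), 'rotation': array([0.65186838, 0.23189599, 0.25085016, 0.67702737])}
top {'fx': 450.5490149649144, 'fy': 450.5490149649144, 'cx': 321.055312262473, 'cy': 199.04436883727922, 'k1': 0.019978165057364574, 'origin': array([2.65541297e+02, 1.32038281e+00, 1.43274242e+03]), 'rotation': array([-0.69455665, -0.07299298,  0.07139306,  0.71215596])}
{'time_s': 0.1, 'joint_pos': array([-1.40478403e+00,  2.59280044e-01,  1.53594509e+00, -1.84795305e-05,
        1.34799954e+00, -2.02795651e-01]), 'qd': array([-6.62085906e-04,  3.57692491e-05, -2.54666405e-03, -7.59889319e-04,
        7.01256098e-04,  5.27571776e-04]), 'tau': array([ 2.85236842e-03, -4.38206720e+01, -2.84643477e+01,  7.20617082e-02,
        3.60917102e-02, -4.60358910e-05]), 'tool_pos': array([ 198.21014873, -512.5053593 ,  204.90697586]), 'tcp_rot': array([-8.16033724e-04,  9.83045010e-01,  1.83362598e-01,  5.99867740e-06]), 'ft_force': array([-0.10545821, -0.47266717, -0.07112068]), 'moment': array([-0.03492672,  0.02126027,  0.02458465]), 'finger_force': 0.0, 'gripper_width': 1.0007574076695565}
{'fx': 293.24198497345463, 'fy': 293.24198497345463, 'cx': 320.4222362403727, 'cy': 199.46960923658844, 'k1': -0.05183049344077135, 'tool_from_camera': array([[ 4.24120757e-04,  9.62474152e-01,  2.71373040e-01,
         7.56799080e+01],
       [ 9.99999871e-01, -3.32122445e-04, -3.84936668e-04,
        -8.18216092e-01],
       [-2.80362516e-04,  2.71373168e-01, -9.62474168e-01,
        -1.78213978e+02],
       [ 0.00000000e+00,  0.00000000e+00,  0.00000000e+00,
         1.00000000e+00]])} 8.0
```

View pics/top0.png

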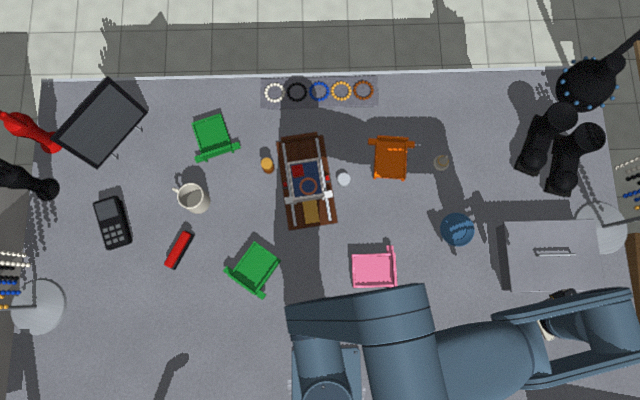

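View pics/scene0.png

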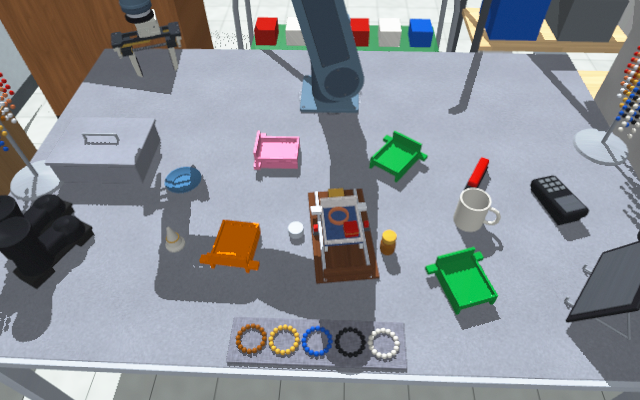

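The top view shows the dock at about (307,180), with the end wall toward the top (+x). The brass plate is at (312,210) and the tin and jar stand close on either side. Next I'll enlarge it.

Run:
```python
import cv2
a=cv2.imread("pics/top0.png")[125:237,250:370]
cv2.imwrite("pics/top0c.png",cv2.resize(a,None,fx=5,fy=5,interpolation=cv2.INTER_CUBIC))
a=cv2.imread("pics/scene0.png")[180:290,280:420]
cv2.imwrite("pics/scene0c.png",cv2.resize(a,None,fx=5,fy=5,interpolation=cv2.INTER_CUBIC))
```

```text
(no output)
```

View pics/top0c.png

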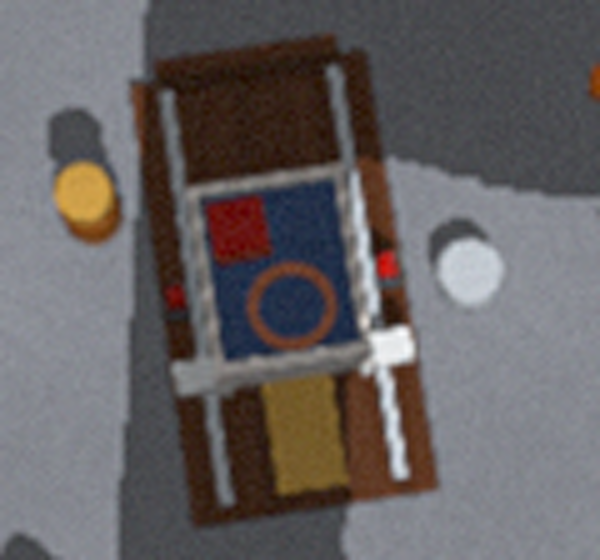

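View pics/scene0c.png

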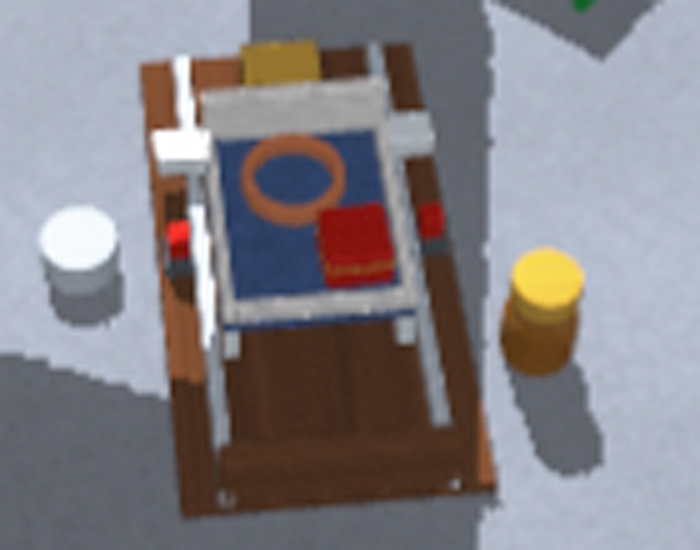

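The crops show the plate's rear edge at (278,494) and (347,485), the pins at (176,296) and (387,264), and the lugs at (195,378) and (391,346). I'll fit the dock pose and the tray's x from both views.

```bash
cat > h.py <<'E'
import numpy as np
from cell import r
from scipy.spatial.transform import Rotation as R
def proj(n,P):
    c=r.camera_info(n); q=np.array(c["rotation"])
    p=(np.atleast_2d(P)-c["origin"])@R.from_quat(q[[1,2,3,0]]).as_matrix()
    s=np.c_[p[:,0]/-p[:,2],-p[:,1]/-p[:,2]]; k=1+c["k1"]*(s**2).sum(1,keepdims=True)
    return s*k*[c["fx"],c["fy"]]+[c["cx"],c["cy"]]
E
python3 - <<'E'
from h import *
from scipy.optimize import least_squares
# dock pts: x,y,z ; tray flag
T=[((-150,80,10),0,195,525),((-150,-80,10),0,437,487),((-4,68,36),0,176,296),((-4,-68,36),0,387,264),((-140,22,29),0,278,494),((-140,-22,29),0,347,485),((-55,63,42),1,195,378),((-55,-63,42),1,391,346)]
S=[((-150,-80,10),0,140,62),((-150,80,10),0,411,43),((-4,-68,36),0,178,230),((-4,68,36),0,431,210),((-55,-63,42),1,182,145),((-55,63,42),1,408,128)]
def f(v):
    c,s=np.cos(v[2]),np.sin(v[2]);o=[]
    for n,L,x0,y0 in(("top",T,250,125),("scene",S,280,180)):
        P=np.array([(p[0]+t*v[3],p[1],p[2]) for p,t,*_ in L],float)
        W=np.c_[v[0]+c*P[:,0]-s*P[:,1],v[1]+s*P[:,0]+c*P[:,1],P[:,2]]
        uv=np.array([(x0+u/5-.4,y0+w/5-.4) for *_,u,w in L])
        o.append(proj(n,W)-uv)
    return np.concatenate(o).ravel()
s=least_squares(f,[330,40,.15,0]);print(s.x);print(s.fun.reshape(-1,2).round(1))
E
```

```text
[ 6.21787044e+02  4.82315703e+01  1.29351929e-01 -4.23357894e+00]
[[-0.5  0.4]
 [ 0.7  0.4]
 [ 0.  -0.4]
 [-0.  -0.3]
 [ 0.2 -0.1]
 [ 0.2 -0.4]
 [ 0.1 -0.6]
 [ 0.3 -0.2]
 [ 0.2 -0.3]
 [ 0.3 -0.5]
 [ 0.3  0.1]
 [ 0.3  0.2]
 [-0.3 -0.4]
 [ 0.2 -0.5]]
```

```bash
python3 -m jog '{"gripper":[1,1,1,1,1,1,1,1,1,1,1,1],"linear":[[0,0,0],[0,0,0],[20,-25,0],[20,-25,0],[20,-25,0],[20,-25,0],[20,-25,0],[20,-25,0],[20,-25,0],[20,-25,0],[20,-25,0],[20,-25,0]],"rot":[[0,0,0.12],[0,0,0.12],[0,0,0],[0,0,0],[0,0,0],[0,0,0],[0,0,0],[0,0,0],[0,0,0],[0,0,0],[0,0,0],[0,0,0]]}' 20
cat >> h.py <<'E'
D=np.array([621.8,48.2]);Y=.1294
def rep(gx,gy,gz):
    s=r.get_state();q=s["tcp_rot"];M=R.from_quat(q[[1,2,3,0]]).as_matrix()
    c,n=np.cos(Y),np.sin(Y);g=np.r_[D+[c*gx-n*gy,n*gx+c*gy],gz]
    d=s["tool_pos"][:2]-D
    print("t",round(s["time_s"],2),"dock",(c*d[0]+n*d[1]).round(1),(-n*d[0]+c*d[1]).round(1),"z",s["tool_pos"][2].round(1),"yaw",np.arctan2(M[1,0],M[0,0]).round(4),"toolshift",(M.T@(g-s["tool_pos"])).round(1),"F",s["ft_force"].round(1),"w",s["gripper_width"].round(3),"zax",M[:,2].round(3))
E
python3 -c "
from h import *
rep(-97,0,205)"
```

```text
time_s: 1.1
tool_pos: [364.8, -237.8, 205.5]
tcp_rot: [-0.0, 0.998, 0.064, -0.0]
ft_force: [0.2, -1.0, 0.5]
gripper_width: 0.192
finger_force: 0.0Traceback (most recent call last):
  File "<string>", line 3, in <module>
    rep(-97,0,205)
    ~~~^^^^^^^^^^^
  File "h.py", line 14, in rep
    print("t",round(s["time_s"],2),"dock",(c*d[0]+n*d[1]).round(1),(-n*d[0]+c*d[1]).round(1),"z",s["tool_pos"][2].round(1),"yaw",np.arctan2(M[1,0],M[0,0]).round(4),"toolshift",(M.T@(g-s["tool_pos"])).round(1),"F",s["ft_force"].round(1),"w",s["gripper_width"].round(3),"zax",M[:,2].round(3))
                                                                                                                                                                                                                                                ^^^^^^^^^^^^^^^^^^^^^^^^
AttributeError: 'float' object has no attribute 'round'
```

```bash
sed -i 's/s\["gripper_width"\].round(3)/round(s["gripper_width"],3)/' h.py
python3 -m jog '{"gripper":[1,1,1,1,1,1,1,1,1,1,1,1],"linear":[[20,-25,0],[20,-25,0],[20,-25,0],[20,-25,0],[20,-25,0],[20,-25,0],[20,-25,0],[20,-25,0],[20,-25,0],[20,-25,0],[0,0,0],[0,0,0]],"rot":[[0,0,0],[0,0,0],[0,0,0],[0,0,0],[0,0,0],[0,0,0],[0,0,0],[0,0,0],[0,0,0],[0,0,0],[0,0,0],[0,0,0]]}'
python3 -c "
from h import *
import cv2
rep(-95,0,60)
cv2.imwrite('pics/w1.png',r.camera('wrist')[:,:,::-1])"
```

```text
time_s: 2.1
tool_pos: [530.7, 35.6, 204.9]
tcp_rot: [-0.0, 0.998, 0.066, -0.001]
ft_force: [-0.4, 0.3, -1.1]
gripper_width: 0.002
finger_force: 0.0
t 2.1 dock -92.0 -0.8 z 204.9 yaw 0.132 toolshift [ -2.8  -0.8 144.9] F [-0.4  0.3 -1.1] w 0.002 zax [-0.001  0.    -1.   ]
```

View pics/w1.png

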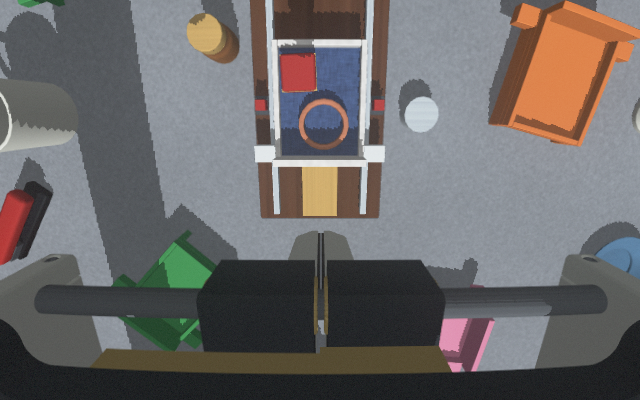

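The wrist view shows the dock square to the tool: plate rear corners at (303,216) and (337,216), pins at (261,105) and (379,104), and the back wall's rear edge at row 166. I'll use these to refine the pose.

Run:
```python
from h import *
import cv2
c=r.camera_info("wrist");s=r.get_state();M=R.from_quat(s["tcp_rot"][[1,2,3,0]]).as_matrix();T=c["tool_from_camera"]
K=np.array([[c["fx"],0,c["cx"]],[0,c["fy"],c["cy"]],[0,0,1]])
def un(u,v,z):
    a=cv2.undistortPoints(np.array([[[u,v]]],float),K,np.array([c["k1"],0,0,0.]))[0,0]
    d=M@T[:3,:3]@[a[0],-a[1],-1];o=s["tool_pos"]+M@T[:3,3]
    p=(o+d*(z-o[2])/d[2])[:2]-D
    return (np.array([[np.cos(Y),np.sin(Y)],[-np.sin(Y),np.cos(Y)]])@p).round(1)
for n,u,v,z in[("plateL",303,216.5,29),("plateR",337,216.5,29),("dockL",261,217,10),("dockR",380,217,10),("pinL",261,105,36),("pinR",379,104.5,36),("lugL",265,162,42),("lugR",374,162,42),("wallL",274,166.5,74),("wallR",368,166.5,74)]: print(n,un(u,v,z))
```

```text
plateL [-139.8   21.2]
plateR [-139.8  -22.2]
dockL [-147.3   79.1]
dockR [-147.   -81.4]
pinL [-3.8 66.6]
pinR [ -3.1 -67.3]
lugL [-68.   63.9]
lugR [-67.8 -63.6]
wallL [-68.   48.5]
wallR [-67.9 -51.5]
```

```bash
python3 -m jog '{"gripper":[1,1,1,1,1,1,1,1,1,1],"linear":[[0,0,25],[0,0,25],[0,0,25],[0,0,25],[0,0,25],[0,0,20],[0,0,10],[0,0,4],[0,0,0],[0,0,0]],"rot":[[0,0,0],[0,0,0],[0,0,0],[0,0,0],[0,0,0],[0,0,0],[0,0,0],[0,0,0],[0,0,0],[0,0,0]]}'
python3 -c "
from h import *
rep(-92,-.7,25.5)"
```

```text
time_s: 2.98
tool_pos: [531.4, 33.6, 47.6]
tcp_rot: [0.0, 0.998, 0.064, 0.001]
ft_force: [0.5, 0.1, 0.2]
gripper_width: 0.007
finger_force: 0.0
t 2.98 dock -91.5 -2.8 z 47.6 yaw 0.1281 toolshift [-0.5 -2.1 22.1] F [0.5 0.1 0.2] w 0.007 zax [ 0.001 -0.    -1.   ]
```

```bash
python3 -m jog '{"gripper":[1,1,1,1,1,1,1,1,1],"linear":[[0,-0.5,4],[0,-0.5,4],[0,0,4],[0,0,3],[0,0,2],[0,0,2],[0,0,2],[0,0,0],[0,0,0]],"rot":[[0,0,0],[0,0,0],[0,0,0],[0,0,0],[0,0,0],[0,0,0],[0,0,0],[0,0,0],[0,0,0]]}'
python3 -c "
from h import *
rep(-92,-.7,25.5)"
```

```text
time_s: 3.73
tool_pos: [530.6, 35.2, 25.5]
tcp_rot: [-0.0, 0.998, 0.064, -0.0]
ft_force: [1.4, -1.1, 0.4]
gripper_width: 0.006
finger_force: 0.0
t 3.73 dock -92.1 -1.1 z 25.5 yaw 0.1289 toolshift [ 0.1 -0.4  0. ] F [ 1.4 -1.1  0.4] w 0.006 zax [-0.  0. -1.]
```

```bash
python3 -c "
from h import *
import cv2
a=r.camera('scene')[180:290,280:420,::-1];b=r.camera('wrist')[:,200:440,::-1]
rep(-92,-.7,25.5)
a=cv2.resize(a,(509,400),interpolation=cv2.INTER_CUBIC)
cv2.imwrite('pics/p1.png',np.hstack([a,b]))"
```

```text
t 3.83 dock -92.0 -1.1 z 25.7 yaw 0.1288 toolshift [-0.  -0.4  0.2] F [-0.3  0.3  0.1] w 0.004 zax [ 0. -0. -1.]
```

View pics/p1.png

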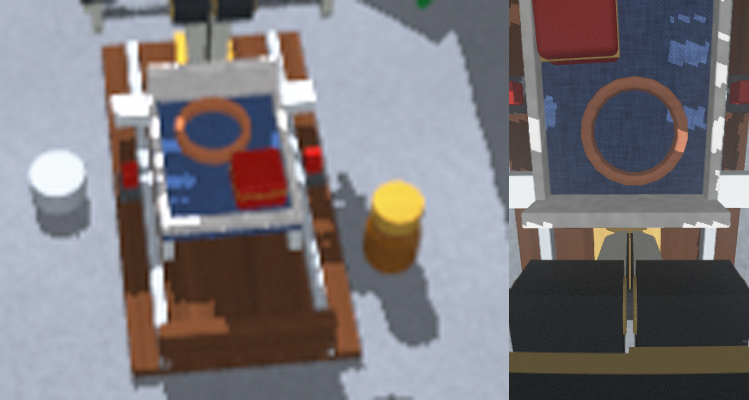

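Run:
```python
from h import *
import cv2
c_,n_=np.cos(Y),np.sin(Y)
W=lambda x,y,z: np.r_[D+[c_*x-n_*y,n_*x+c_*y],z]
new=r.camera('scene')[:,:,::-1].copy();old=cv2.imread('pics/scene0.png')
for nm,im in(("old",old),("new",new)):
    for y in(68,-68):
        u,v=proj("scene",W(-4,y,36))[0]; x0,y0=int(u)-7,int(v)-8
        p=im[y0:y0+18,x0:x0+15].astype(int); m=(p[...,2]>130)&(p[...,1]<90)&(p[...,0]<90)
        k=np.argwhere(m); print(nm,y,"up",(u.round(1),v.round(1)),"dn",proj("scene",W(-4,y,22))[0].round(1),"red n",len(k),"rows",k[:,0].min()+y0,k[:,0].max()+y0, "cen",(k.mean(0)[::-1]+[x0,y0]).round(1))
for z in(17.5,29):print("tip in scene",proj("scene",W(-92,-1,z))[0].round(1))
ci=r.camera_info("wrist");T=np.linalg.inv(ci["tool_from_camera"])
for t in[(7.5,0,8),(-7.5,0,8),(7.5,17.5,8),(0,0,0)]:
    p=T@np.r_[t,1];print(t,[round(ci["cx"]+ci["fx"]*p[0]/-p[2],1),round(ci["cy"]-ci["fy"]*p[1]/-p[2],1)])
big=cv2.resize(new[170:260,290:390],(800,600),interpolation=cv2.INTER_CUBIC)
w=r.camera('wrist')[190:290,250:390,::-1]
cv2.imwrite('pics/p2.png',np.hstack([cv2.resize(new[150:240,290:370],(400,450),interpolation=cv2.INTER_CUBIC),cv2.resize(w,(400,450),interpolation=cv2.INTER_CUBIC)]))
rep(-92,0,25)
```

```text
old 68 up (np.float64(366.1), np.float64(221.8)) dn [365.8 225. ] red n 14 rows 221 225 cen [366.6 223. ]
old -68 up (np.float64(315.5), np.float64(225.7)) dn [315.6 228.9] red n 24 rows 224 228 cen [315.1 226.1]
new 68 up (np.float64(366.1), np.float64(221.8)) dn [365.8 225. ] red n 24 rows 213 225 cen [365.9 221.5]
new -68 up (np.float64(315.5), np.float64(225.7)) dn [315.6 228.9] red n 11 rows 225 228 cen [315.3 226.6]
tip in scene [336.8 203.1]
tip in scene [336.9 200.5]
(7.5, 0, 8) [np.float64(321.6), np.float64(221.6)]
(-7.5, 0, 8) [np.float64(321.5), np.float64(242.1)]
(7.5, 17.5, 8) [np.float64(347.5), np.float64(221.6)]
(0, 0, 0) [np.float64(321.6), np.float64(236.6)]
t 3.93 dock -91.9 -1.1 z 25.8 yaw 0.1288 toolshift [-0.1 -1.1  0.8] F [-0.6 -0.5  0. ] w 0.006 zax [ 0. -0. -1.]
```

View pics/p2.png

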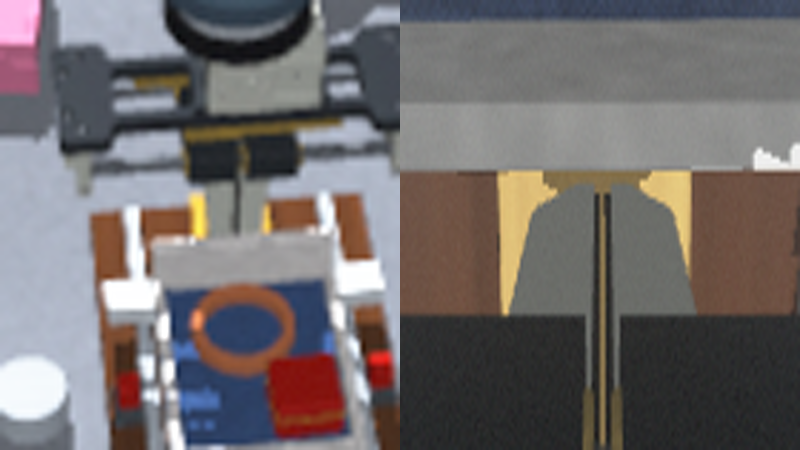

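The fingers are over the plate's centre line, but there's no force and the pins look up, so they aren't touching yet. I'll go down in small steps and watch the force.

```bash
for i in 1 2 3; do python3 -m jog '{"gripper":[1,1],"linear":[[0,0,2],[0,0,0]],"rot":[[0,0,0],[0,0,0]]}' | grep -E 'tool_pos|force'; done
python3 -c "
from h import *
rep(-92,-.7,25.5)"
```

```text
tool_pos: [530.5, 35.2, 23.5]
ft_force: [-0.2, 0.1, -0.3]
finger_force: 0.0
tool_pos: [530.4, 35.2, 21.3]
ft_force: [0.3, -0.4, -0.1]
finger_force: 0.0
tool_pos: [530.4, 35.2, 19.3]
ft_force: [0.4, 0.2, 0.6]
finger_force: 0.0
t 4.43 dock -92.3 -1.1 z 19.3 yaw 0.1288 toolshift [ 0.3 -0.4 -6.2] F [0.4 0.2 0.6] w 0.004 zax [-0.001  0.    -1.   ]
```

```bash
for i in 1 2; do python3 -m jog '{"gripper":[1,1],"linear":[[0,0,1.5],[0,0,0]],"rot":[[0,0,0],[0,0,0]]}' | grep -E 'tool_pos|ft_force'; done
python3 - <<'E'
from h import *
import cv2
w=r.camera('wrist')[190:290,250:390,::-1];n=r.camera('scene')[150:240,290:370,::-1]
cv2.imwrite('pics/p3.png',np.hstack([cv2.resize(n,(400,450),interpolation=cv2.INTER_CUBIC),cv2.resize(w,(400,450),interpolation=cv2.INTER_CUBIC)]))
rep(-92,0,25)
E
```

```text
tool_pos: [530.5, 35.2, 17.9]
ft_force: [-0.8, -0.2, -0.6]
tool_pos: [530.5, 35.2, 16.4]
ft_force: [0.1, -0.3, -0.1]
t 4.87 dock -92.2 -1.1 z 16.6 yaw 0.1288 toolshift [ 0.2 -1.1 -8.4] F [-0.2  0.2  0.1] w 0.009 zax [-0.  0. -1.]
```

View pics/p3.png

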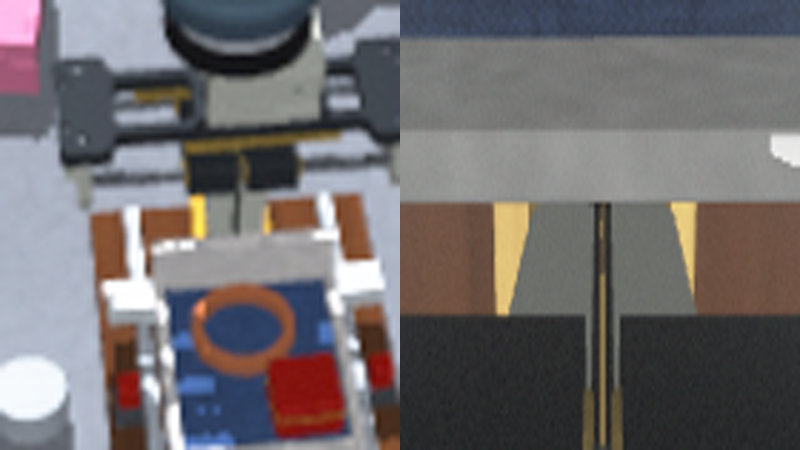

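There's still no contact, and the plate hasn't moved in the wrist view, so the real fingertips must be higher than stated. I'll keep stepping down under force watch.

```bash
for i in 1 2 3; do python3 -m jog '{"gripper":[1,1],"linear":[[0,0,1.5],[0,0,0]],"rot":[[0,0,0],[0,0,0]]}' | grep -E 'tool_pos|ft_force'; done
python3 - <<'E'
from h import *
import cv2
c_,n_=np.cos(Y),np.sin(Y)
s=r.get_state();b=s["tool_pos"][2]
W=lambda x,y,z: np.r_[D+[c_*x-n_*y,n_*x+c_*y],z]
for x in(-54,-92):
  for t in(76,65):print(x,t,proj("scene",W(x,-1,b+t))[0].round(1))
print(s["ft_force"].round(2),s["moment"].round(3),s["tau"].round(2))
E
```

```text
tool_pos: [530.8, 35.2, 15.2]
ft_force: [-0.3, 0.9, 1.6]
tool_pos: [530.8, 35.2, 13.7]
ft_force: [-0.5, -0.1, 2.8]
tool_pos: [530.8, 35.2, 12.1]
ft_force: [-1.1, -0.4, 2.5]
-54 76 [338.7 196.9]
-54 65 [338.6 199.6]
-92 76 [337.2 186.4]
-92 65 [337.1 189.1]
[-1.11 -0.38  2.54] [ 0.02   0.053 -0.096] [-5.000e-02 -4.447e+01 -2.017e+01  2.000e-02 -2.500e-01  0.000e+00]
```

Contact came at TCP z≈15.5, with about 2–3 N, which matches the spring. The fingertips are therefore about 21 mm shorter than stated. I'll press on to about 11 mm of travel (TCP z≈4.5).

```bash
for i in 1 2 3 4 5; do python3 -m jog '{"gripper":[1,1],"linear":[[0,0,1.5],[0,0,0]],"rot":[[0,0,0],[0,0,0]]}' | grep -E 'tool_pos|ft_force'; done
python3 - <<'E'
from h import *
import cv2
w=r.camera('wrist')[:,220:420,::-1];n=r.camera('scene')[150:240,290:370,::-1]
cv2.imwrite('pics/p4.png',np.hstack([cv2.resize(n,(400,450),interpolation=cv2.INTER_CUBIC),cv2.resize(w,(225,450),interpolation=cv2.INTER_CUBIC)]))
rep(-92,-.7,25)
E
```

```text
tool_pos: [530.8, 35.2, 10.6]
ft_force: [-0.8, 0.2, 4.6]
tool_pos: [530.7, 35.2, 9.1]
ft_force: [-0.7, 0.1, 3.8]
tool_pos: [530.8, 35.2, 7.6]
ft_force: [-1.2, 0.5, 5.3]
tool_pos: [530.8, 35.2, 6.2]
ft_force: [-1.5, 1.0, 5.2]
tool_pos: [530.8, 35.2, 4.7]
ft_force: [-1.3, 0.1, 6.4]
t 6.3 dock -91.9 -1.2 z 4.8 yaw 0.1288 toolshift [ -0.1  -0.5 -20.2] F [ 0.6 -0.5  6.5] w 0.005 zax [ 0. -0. -1.]
```

View pics/p4.png

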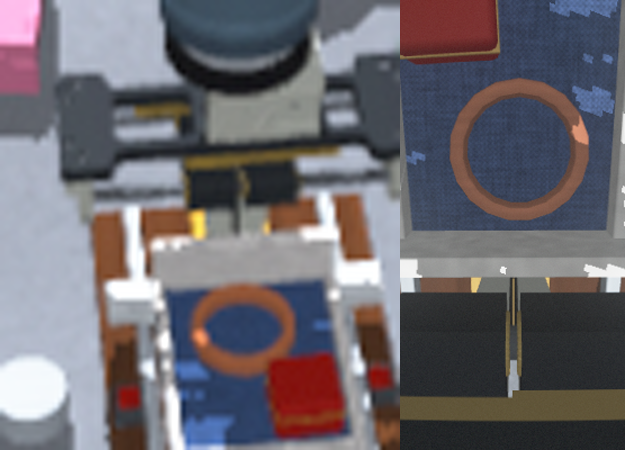

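In this picture the pins have dropped in their sleeves (red now low at crop (128,397) and (378,378)), and 6.4 N means about 11 mm of travel. Next, the push.

```bash
for i in 1 2; do python3 -m jog '{"gripper":[1,1,1,1,1,1],"linear":[[2,0,0],[2,0,0],[2,0,0],[2,0,0],[2,0,0],[2,0,0]],"rot":[[0,0,0],[0,0,0],[0,0,0],[0,0,0],[0,0,0],[0,0,0]]}' | grep -E 'tool_pos|ft_force'; python3 -c "
from h import *
rep(0,-.7,4.7)"; done
```

```text
tool_pos: [540.3, 36.8, 4.1]
ft_force: [-4.7, -1.0, 6.2]
t 6.8 dock -82.3 -0.8 z 4.1 yaw 0.1291 toolshift [82.3 -0.1 -1. ] F [-4.7 -1.   6.2] w 0.007 zax [-0.005  0.    -1.   ]
tool_pos: [548.3, 38.1, 4.1]
ft_force: [-16.4, -3.6, 16.6]
t 7.3 dock -74.2 -0.5 z 4.1 yaw 0.1298 toolshift [74.2  0.2 -1.5] F [-16.4  -3.6  16.6] w 0.004 zax [-0.012 -0.    -1.   ]
```

Run:
```python
from h import *
import cv2
w=r.camera('wrist')[:,:,::-1];cv2.imwrite('pics/w5.png',w)
s=r.get_state();print(s["ft_force"].round(1),s["moment"].round(2),s["tool_pos"].round(1))
n=r.camera('scene')[:,:,::-1];cv2.imwrite('pics/s5.png',n)
old=cv2.imread('pics/p4.png')[:,400:]
col=290
o=cv2.resize(old,(200,400))[:,col-220-2:col-220+3].mean(1).astype(int); m=w[:,col-2:col+3].mean(1).astype(int)
for i in range(190,272,4):print(i,o[i],m[i])
```

```text
[-13.   -2.1  13.3] [-0.34  2.05 -0.03] [549.1  38.2   4.1]
190 [84 65 56] [83 75 83]
194 [93 71 60] [ 64  74 102]
198 [94 71 61] [ 65  77 108]
202 [98 73 63] [ 74  90 127]
206 [123 124 124] [ 76  92 134]
210 [123 123 123] [ 75  91 129]
214 [118 119 119] [84 78 86]
218 [123 124 124] [85 66 56]
222 [121 122 121] [99 74 62]
226 [119 120 120] [96 72 62]
230 [149 150 150] [95 72 60]
234 [149 151 150] [125 126 126]
238 [149 149 149] [125 126 125]
242 [147 148 148] [124 126 125]
246 [129 158 171] [123 124 123]
250 [118 167 186] [125 125 125]
254 [114 142 153] [125 126 125]
258 [109 119 120] [122 123 122]
262 [48 46 46] [46 44 41]
266 [47 46 45] [45 43 42]
270 [45 44 44] [46 44 42]
```

```bash
cat >> h.py <<'E'
import cv2
def un(u,v,z,s=None):
    c=r.camera_info("wrist");s=s or r.get_state();M=R.from_quat(s["tcp_rot"][[1,2,3,0]]).as_matrix();T=c["tool_from_camera"]
    K=np.array([[c["fx"],0,c["cx"]],[0,c["fy"],c["cy"]],[0,0,1]])
    a=cv2.undistortPoints(np.array([[[u,v]]],float),K,np.array([c["k1"],0,0,0.]))[0,0]
    d=M@T[:3,:3]@[a[0],-a[1],-1];o=s["tool_pos"]+M@T[:3,3]
    p=(o+d*(z-o[2])/d[2])[:2]-D
    return (np.array([[np.cos(Y),np.sin(Y)],[-np.sin(Y),np.cos(Y)]])@p).round(1)
E
python3 - <<'E'
from h import *
s=r.get_state()
q=dict(s);c_,n_=np.cos(Y),np.sin(Y)
q["tool_pos"]=np.r_[530.8,35.2,4.75];q["tcp_rot"]=np.array([0,.9979,.0643,0])
print("before",un(290,204.5,74,q),un(290,228,74,q));print("now",un(290,232,74,s))
# block front-lower edge row 260 : tool x for various tool z
ci=r.camera_info("wrist");T=ci["tool_from_camera"];a=(260-ci["cy"])/ci["fy"]
d=T[:3,:3]@[0,-a,-1];o=T[:3,3]
for z in(-60,-66,-70,-76,-82):print(z,(o+d*(z-o[2])/d[2]).round(1))
for p,b in(("w1",0),("w5",0)):
    im=cv2.imread(f"pics/{p}.png");print(p,[int(np.argmax((im[200:,u].max(1)<60)))+200 for u in(240,290,350,400)])
a=cv2.imread("pics/s5.png")[145:240,285:375];b=cv2.imread("pics/w5.png")[150:300,220:420]
cv2.imwrite("pics/v5.png",np.hstack([cv2.resize(a,(400,422),interpolation=cv2.INTER_CUBIC),cv2.resize(b,(400,422),interpolation=cv2.INTER_CUBIC)]))
E
```

```text
before [-49.2  11.4] [-58.9  11.7]
now [-41.   12.2]
-60 [ 14.2  -0.8 -60. ]
-66 [ 17.3  -0.8 -66. ]
-70 [ 19.4  -0.8 -70. ]
-76 [ 22.5  -0.8 -76. ]
-82 [ 25.6  -0.8 -82. ]
w1 [261, 260, 260, 261]
w5 [261, 261, 261, 261]
```

Run:
```python
from h import *
s=r.get_state();q=dict(s)
q["tool_pos"]=np.r_[530.8,35.2,4.75];q["tcp_rot"]=np.array([0,.9979,.0643,0])
print("before",un(290,204.5,40,q),"now",un(290,232,40,s), "top inner before",un(290,228,74,q), "rear",un(290,246,74,q),"now row260",un(290,260,74,s))
print(s["ft_force"].round(1),s["tool_pos"].round(1))
```

```text
before [-59.4  15.1] now [-55.2  16.1] top inner before [-58.9  11.7] rear [-66.7  12. ] now row260 [-53.3  12.6]
[-14.4  -2.4  13.6] [549.1  38.2   4.1]
```

View pics/v5.png

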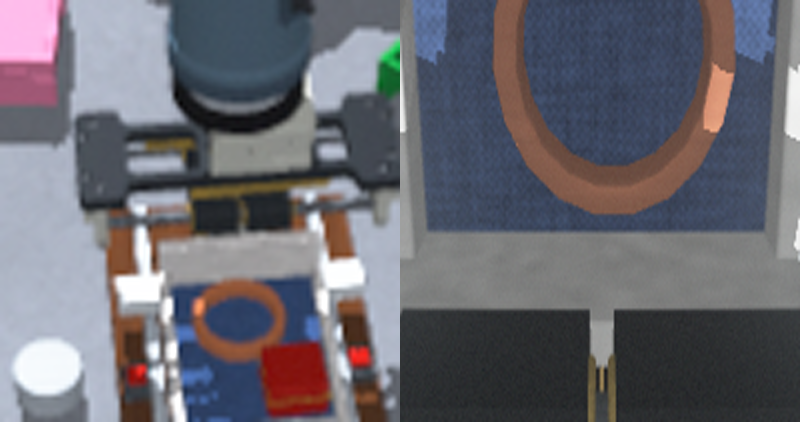

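The wall has moved about 4 mm and the finger face is on it, but Fz has doubled, so the gripper block may be rubbing on the wall top. I'll raise 1 mm and check.

```bash
python3 -m jog '{"gripper":[1,1],"linear":[[0,0,-1],[0,0,0]],"rot":[[0,0,0],[0,0,0]]}' | grep -E 'tool_pos|ft_force'; python3 -c "
from h import *
rep(0,-.7,4.7);print(r.get_state()['moment'])"
```

```text
tool_pos: [550.3, 38.4, 4.6]
ft_force: [-8.0, -1.8, 4.6]
t 7.57 dock -72.1 -0.5 z 4.6 yaw 0.1293 toolshift [72.1  0.2 -0.6] F [-8.  -1.8  4.6] w 0.004 zax [-0.008  0.    -1.   ]
[-0.21832417  1.30192559  0.02832084]
```

Yes, it was a light rub. I'll lean the tool back slightly so the block clears the wall, then keep pushing at this height.

```bash
python3 -m jog '{"gripper":[1,1,1,1,1,1,1,1],"linear":[[0,0,0],[0,0,0],[2,0,0.1],[2,0,0.1],[2,0,0.1],[2,0,0.1],[0,0,0],[0,0,0]],"rot":[[0,0.03,0],[0,0.02,0],[0,0,0],[0,0,0],[0,0,0],[0,0,0],[0,0,0],[0,0,0]]}' | grep -E 'tool_pos|ft_force'; python3 -c "
from h import *
rep(0,-.7,4.7);print(r.get_state()['moment'])"
```

```text
tool_pos: [557.0, 39.4, 4.6]
ft_force: [-12.3, -2.9, 12.5]
t 8.23 dock -65.4 -0.3 z 4.6 yaw 0.1296 toolshift [65.4  0.4  2.5] F [-12.3  -2.9  12.5] w 0.007 zax [ 0.039  0.007 -0.999]
[-0.34895346  2.15612683  0.00365245]
```

```bash
python3 -m jog '{"gripper":[1,1],"linear":[[0,0,-1],[0,0,0]],"rot":[[0,0,0],[0,0,0]]}' | grep -E 'tool_pos|ft_force'; python3 -m jog '{"gripper":[1,1,1,1,1],"linear":[[1.5,0,0.06],[1.5,0,0.06],[1.5,0,0.06],[1.5,0,0.06],[0,0,0]],"rot":[[0,0,0],[0,0,0],[0,0,0],[0,0,0],[0,0,0]]}' | grep -E 'tool_pos|ft_force'; python3 -c "
from h import *
rep(0,-.7,4.7);print(r.get_state()['moment'])
w=r.camera('wrist')[:,:,::-1];cv2.imwrite('pics/w6.png',w)
m=w[:,288:293].mean(1).astype(int)
print([ (i,m[i].tolist()) for i in range(200,266,4)])
im=r.camera('scene')[:,:,::-1].copy();cv2.imwrite('pics/s6.png',im)
for u in (315,316,365,366): print(u,[(v,im[v,u].tolist()) for v in range(218,234)])
"
```

```text
tool_pos: [557.9, 39.5, 5.4]
ft_force: [-8.7, -1.9, 6.9]
tool_pos: [563.7, 40.3, 5.4]
ft_force: [-9.8, -1.1, 7.7]
t 8.82 dock -58.6 -0.4 z 5.4 yaw 0.1293 toolshift [58.5  0.3  3.1] F [-9.8 -1.1  7.7] w 0.002 zax [ 0.041  0.007 -0.999]
[-0.22929013  1.69404221 -0.01751097]
[(200, [77, 93, 134]), (204, [76, 93, 134]), (208, [75, 90, 129]), (212, [86, 69, 63]), (216, [83, 64, 54]), (220, [97, 74, 61]), (224, [95, 72, 61]), (228, [99, 74, 62]), (232, [123, 124, 125]), (236, [123, 124, 124]), (240, [119, 119, 120]), (244, [122, 123, 123]), (248, [123, 123, 123]), (252, [121, 122, 121]), (256, [120, 121, 120]), (260, [68, 66, 65]), (264, [47, 45, 42])]
315 [(218, [165, 159, 153]), (219, [128, 127, 136]), (220, [47, 73, 119]), (221, [51, 80, 130]), (222, [49, 79, 130]), (223, [44, 67, 108]), (224, [31, 43, 70]), (225, [29, 44, 70]), (226, [37, 46, 77]), (227, [35, 38, 110]), (228, [14, 18, 132]), (229, [19, 22, 158]), (230, [17, 22, 156]), (231, [35, 36, 101]), (232, [62, 57, 67]), (233, [65, 60, 55])]
316 [(218, [166, 160, 154]), (219, [128, 130, 143]), (220, [50, 79, 130]), (221, [51, 79,
[... 260 characters left out ...]
56])]
365 [(218, [50, 78, 128]), (219, [40, 62, 102]), (220, [32, 47, 74]), (221, [29, 45, 72]), (222, [32, 42, 89]), (223, [29, 35, 120]), (224, [13, 17, 132]), (225, [23, 30, 194]), (226, [26, 33, 199]), (227, [39, 37, 108]), (228, [61, 56, 67]), (229, [65, 60, 56]), (230, [57, 56, 55]), (231, [45, 51, 65]), (232, [31, 46, 73]), (233, [40, 61, 99])]
366 [(218, [44, 67, 109]), (219, [31, 44, 72]), (220, [30, 45, 71]), (221, [31, 45, 71]), (222, [37, 45, 76]), (223, [31, 34, 109]), (224, [17, 21, 133]), (225, [18, 26, 177]), (226, [20, 25, 179]), (227, [39, 38, 100]), (228, [65, 60, 66]), (229, [67, 62, 58]), (230, [57, 55, 56]), (231, [44, 49, 65]), (232, [31, 46, 73]), (233, [34, 53, 84])]
```

The pins are fully down (rows 229 and 225, as predicted for "down") and the tray is following the fingers with a steady force. I'll keep going.

```bash
for i in 1 2 3; do python3 -m jog '{"gripper":[1,1,1,1,1,1],"linear":[[2,0,0.08],[2,0,0.08],[2,0,0.08],[2,0,0.08],[2,0,0.08],[2,0,0.08]],"rot":[[0,0,0],[0,0,0],[0,0,0],[0,0,0],[0,0,0],[0,0,0]]}' >/dev/null; python3 -c "
from h import *
rep(-2,-.7,5.4)"; done
```

```text
t 9.42 dock -46.8 -0.3 z 5.4 yaw 0.1294 toolshift [44.8  0.4  1.8] F [-9.8 -1.9  7.6] w 0.008 zax [ 0.04   0.007 -0.999]
t 9.92 dock -34.4 -0.4 z 5.4 yaw 0.1293 toolshift [32.4  0.3  1.3] F [-8.1 -2.1  5.8] w 0.008 zax [ 0.041  0.007 -0.999]
t 10.42 dock -22.2 -0.5 z 5.4 yaw 0.1292 toolshift [20.2  0.2  0.9] F [-8.  -1.8  3.7] w 0.004 zax [ 0.041  0.007 -0.999]
```

```bash
python3 -m jog '{"gripper":[1,1,1,1,1,1],"linear":[[2,0,0.08],[2,0,0.08],[2,0,0.08],[2,0,0.08],[2,0,0.08],[2,0,0.08]],"rot":[[0,0,0],[0,0,0],[0,0,0],[0,0,0],[0,0,0],[0,0,0]]}' >/dev/null; python3 -c "
from h import *
rep(-2,-.7,5.4)"; for i in 1 2 3 4; do python3 -m jog '{"gripper":[1,1,1],"linear":[[1,0,0.04],[1,0,0.04],[0,0,0]],"rot":[[0,0,0],[0,0,0],[0,0,0]]}' >/dev/null; python3 -c "
from h import *
rep(-2,-.7,5.4)"; done
```

```text
t 10.92 dock -10.1 -0.6 z 5.5 yaw 0.1292 toolshift [8.1 0.1 0.4] F [-7.9 -1.2  2.8] w 0.006 zax [ 0.041  0.007 -0.999]
t 11.17 dock -7.9 -0.6 z 5.6 yaw 0.1292 toolshift [5.9 0.1 0.4] F [-7.2 -0.4  4.3] w 0.009 zax [ 0.041  0.007 -0.999]
t 11.42 dock -6.1 -0.6 z 5.6 yaw 0.1292 toolshift [4.1 0.1 0.3] F [-7.8 -0.6  3.3] w 0.004 zax [ 0.041  0.007 -0.999]
t 11.67 dock -4.0 -0.6 z 5.6 yaw 0.1292 toolshift [2.  0.1 0.3] F [-7.3 -1.8  4.3] w 0.005 zax [ 0.041  0.007 -0.999]
t 11.92 dock -2.1 -0.6 z 5.6 yaw 0.1292 toolshift [0.1 0.1 0.2] F [-6.8 -1.1  4.2] w 0.007 zax [ 0.041  0.007 -0.999]
```

```bash
for i in 1 2 3; do python3 -m jog '{"gripper":[1,1,1],"linear":[[1,0,0.04],[1,0,0.04],[0,0,0]],"rot":[[0,0,0],[0,0,0],[0,0,0]]}' >/dev/null; python3 -c "
from h import *
rep(-2,-.7,5.4)"; done; python3 -c "
from h import *
w=r.camera('wrist')[:,:,::-1];cv2.imwrite('pics/w7.png',w)
cv2.imwrite('pics/s7.png',r.camera('scene')[:,:,::-1]);im=cv2.imread('pics/s7.png')
for u in (315,366): print(u,[(v,im[v,u].tolist()) for v in range(220,233)])
m=w[:,288:293].mean(1).astype(int)
print([ (i,m[i].tolist()) for i in range(222,266,3)])"
```

```text
t 12.17 dock -0.1 -0.6 z 5.7 yaw 0.1292 toolshift [-1.9  0.1  0.2] F [-7.9 -0.6  4.3] w 0.004 zax [ 0.041  0.007 -0.999]
t 12.42 dock 0.4 -0.6 z 5.6 yaw 0.1295 toolshift [-2.4  0.1  0.1] F [-12.2  -2.9   7.3] w 0.01 zax [ 0.038  0.006 -0.999]
t 12.67 dock 0.4 -0.6 z 5.6 yaw 0.1297 toolshift [-2.4  0.1  0.1] F [-17.4  -4.1  12.2] w 0.006 zax [ 0.034  0.006 -0.999]
315 [(220, [52, 80, 130]), (221, [50, 79, 129]), (222, [50, 80, 131]), (223, [49, 79, 130]), (224, [50, 80, 130]), (225, [50, 81, 131]), (226, [67, 83, 148]), (227, [77, 81, 219]), (228, [237, 232, 251]), (229, [255, 254, 254]), (230, [255, 254, 254]), (231, [255, 254, 254]), (232, [255, 254, 254])]
366 [(220, [52, 81, 131]), (221, [51, 79, 130]), (222, [53, 73, 160]), (223, [63, 69, 224]), (224, [234, 229, 250]), (225, [254, 254, 253]), (226, [254, 254, 253]), (227, [254, 254, 253]), (228, [254, 254, 253]), (229, [255, 254, 254]), (230, [248, 245, 242]), (231, [166, 160, 154]), (232, [178, 172, 166])]
[(222, [96, 73, 61]), (225, [97, 72, 60]), (228, [102, 76, 64]), (231, [119, 115, 111]), (234, [127, 128, 128]), (237, [129, 129, 130]), (240, [124, 125, 124]), (243, [123, 124, 124]), (246, [125, 127, 127]), (249, [127, 128, 127]), (252, [125, 127, 125]), (255, [123, 123, 123]), (258, [138, 139, 139]), (261, [48, 47, 46]), (264, [49, 47, 45])]
```

The tray is home: it stopped dead while Fx rose to 17 N. I'll back off slightly to unload the wall while keeping the plate pressed, then lift.

```bash
for i in 1 2; do python3 -m jog '{"gripper":[1,1,1],"linear":[[-2,0,-0.05],[-2,0,-0.05],[0,0,0]],"rot":[[0,0,0],[0,0,0],[0,0,0]]}' >/dev/null; python3 -c "
from h import *
rep(-2,-.7,5.4)"; done
```

```text
t 13.02 dock 0.5 -0.6 z 6.0 yaw 0.129 toolshift [-2.5  0.1  0.5] F [-7.1 -0.8  4.4] w 0.009 zax [ 0.043  0.007 -0.999]
t 13.27 dock 0.4 -0.7 z 7.5 yaw 0.1286 toolshift [-2.5  0.   2. ] F [-0.9  2.4  5.2] w 0.005 zax [ 0.051  0.007 -0.999]
```

```bash
python3 -m jog '{"gripper":[1,1,1,1,1,1,1,1],"linear":[[-0.5,0,-2],[-0.5,0,-2],[-0.5,0,-3],[-0.5,0,-4],[-0.5,0,-4],[-0.5,0,-4],[-0.5,0,-4],[0,0,0]],"rot":[[0,0,0],[0,0,0],[0,0,0],[0,0,0],[0,0,0],[0,0,0],[0,0,0],[0,0,0]]}' >/dev/null; python3 -c "
from h import *
rep(-2,-.7,5.4)"
```

```text
t 13.93 dock -4.8 -1.4 z 30.6 yaw 0.1287 toolshift [ 1.5 -0.7 25.3] F [ 0.1 -0.2 -0.4] w 0.004 zax [ 0.05   0.006 -0.999]
```

Clear of the plate, with zero force. Now I'll rise well away and check the result.

```bash
python3 -m jog '{"gripper":[1,1,1,1,1,1,1,1,1,1],"linear":[[-3,0,-5],[-3,0,-10],[-3,0,-20],[0,0,-25],[0,0,-25],[0,0,-25],[0,0,-25],[0,0,-20],[0,0,0],[0,0,0]],"rot":[[0,0,0],[0,0,0],[0,0,0],[0,0,0],[0,0,0],[0,0,0],[0,0,0],[0,0,0],[0,0,0],[0,0,0]]}' >/dev/null; python3 -c "
from h import *
rep(-2,-.7,5.4)
w=r.camera('wrist')[:,:,::-1];cv2.imwrite('pics/w8.png',w);im=r.camera('scene')[:,:,::-1]
cv2.imwrite('pics/final.png',np.hstack([cv2.resize(im[180:290,280:400],(436,400),interpolation=cv2.INTER_CUBIC),cv2.resize(w[0:300,200:440],(320,400))]))"
```

```text
t 14.77 dock -21.1 -1.3 z 185.9 yaw 0.1289 toolshift [  9.5  -0.8 181.3] F [ 0.5  0.  -0.8] w 0.005 zax [ 0.053  0.006 -0.999]
```

Run:
```python
from h import *
c_,n_=np.cos(Y),np.sin(Y)
W=lambda x,y,z: np.r_[D+[c_*x-n_*y,n_*x+c_*y],z]
w=cv2.imread('pics/w8.png')
# project into wrist
def pw(P):
    ci=r.camera_info("wrist");s=r.get_state();M=R.from_quat(s["tcp_rot"][[1,2,3,0]]).as_matrix()
    t=M.T@(P-s["tool_pos"]);p=np.linalg.inv(ci["tool_from_camera"])@np.r_[t,1];a=np.array([p[0],-p[1]])/-p[2];a*=1+ci["k1"]*(a@a)
    return a*[ci["fx"],ci["fy"]]+[ci["cx"],ci["cy"]]
for nm,P in(("lugL rear",W(7,63,42)),("lugR rear",W(7,-63,42)),("pinL up",W(-4,68,36)),("pinR up",W(-4,-68,36)),("pinL dn",W(-4,68,22)),("front",W(137,0,52))):print(nm,pw(P).round(1),"scene",proj("scene",P)[0].round(1))
for L in(68,-68):
    u=int(round(pw(W(-4,L,30))[0]));a,b=[int(pw(W(x,L,36))[1]) for x in(25,-20)]
    print(L,u,[(v,w[v,u].tolist()) for v in range(a-4,b+4,2)])
hs=cv2.cvtColor(w,cv2.COLOR_BGR2HSV);m=((hs[...,0]<6)|(hs[...,0]>174))&(hs[...,1]>170)&(hs[...,2]>60)
n,_,st,ce=cv2.connectedComponentsWithStats(m.astype(np.uint8))
for i in range(1,n):
    if st[i,4]>15:print(st[i],ce[i].round(1))
```

```text
lugL rear [263.3 166.7] scene [365.  223.8]
lugR rear [377.3 166.7] scene [317.6 227.5]
pinL up [260.3 175.8] scene [366.1 221.8]
pinR up [380.3 175.8] scene [315.5 225.7]
pinL dn [262.7 174.1] scene [365.8 225. ]
front [320.3  36.4] scene [347.5 265.5]
68 261 [(145, [59, 63, 74]), (147, [55, 61, 74]), (149, [144, 141, 137]), (151, [233, 232, 226]), (153, [234, 232, 228]), (155, [234, 232, 228]), (157, [234, 232, 228]), (159, [234, 233, 228]), (161, [234, 232, 228]), (163, [234, 232, 227]), (165, [234, 233, 228]), (167, [111, 107, 103]), (169, [61, 61, 77]), (171, [60, 61, 117]), (173, [73, 74, 183]), (175, [74, 76, 183]), (177, [75, 76, 183]), (179, [73, 74, 184]), (181, [82, 82, 135]), (183, [85, 90, 100]), (185, [71, 82, 108]), (187, [73, 84, 108]), (189, [70, 81, 106]), (191, [73, 85, 109])]
-68 379 [(145, [61, 69, 85]), (147, [65, 74, 90]), (149, [186, 184, 178]), (151, [234, 231, 227]), (153, [235, 233, 228]), (155, [235, 232, 227]), (157, [235, 233, 228]), (159, [234, 233, 228]), (161, [235, 233, 229]), (163, [234, 233, 228]), (165, [235, 233, 228]), (167, [107, 106, 102]), (169, [64, 64, 86]), (171, [70, 72, 166]), (173, [75, 77, 183]), (175, [73, 74, 181]), (177, [72, 74, 182]), (179, [74, 76, 184]), (181, [92, 88, 91]), (183, [70, 78, 97]), (185, [69, 80, 105]), (187, [72, 83, 110]), (189, [68, 80, 103]), (191, [69, 80, 103])]
[  0 260  21  19 170] [  8.8 268.9]
```

Run:
```python
from h import *
w=cv2.imread('pics/w8.png').astype(int);b,g,rr=w[...,0],w[...,1],w[...,2]
for nm,m in(("red",(rr>b+70)&(rr>g+70)),("copper",(rr>g+35)&(g>b+8)&(rr>100)&(rr<g+90))):
    m[200:]=0
    n,_,st,ce=cv2.connectedComponentsWithStats(m.astype(np.uint8))
    for i in range(1,n):
        if st[i,4]>60 and 240<ce[i][0]<400:
            print(nm,st[i],ce[i].round(1),"dock",[un(*ce[i],z) for z in(36,46,66)])
```

```text
red [278  54  37  39 693] [290.2  77.4] dock [array([101.3,  31.9]), array([99.5, 30.9]), array([96.1, 28.9])]
red [373 171  10  10  99] [377.5 175.5] dock [array([ -3.7, -64.8]), array([ -2.2, -62.8]), array([  0.7, -58.9])]
red [255 172  10   9  88] [259.4 176.1] dock [array([-4.3, 69. ]), array([-2.8, 66.9]), array([ 0.2, 62.7])]
copper [279  89  37   5  70] [297.8  91.4] dock [array([87., 24.]), array([85.7, 23.3]), array([83.1, 21.8])]
copper [297 100  52  50 602] [322.6 118.9] dock [array([58.4, -2.5]), array([57.9, -2.4]), array([57.1, -2.3])]
```

The lugs sit at the home position, the pins are up behind them, and the ring box and bangle are still in the tray. I'm handing it in.

```bash
python3 -c "
from cell import r
print(r.finish_job())"
```

```text
the job is handed in; nothing more can be done
None
```

The tray is fully home against the end stop with both red pins up behind its lugs, the ring box and bangle are still in it, and the job is handed in after about 15 of the 35 s; my last two checks were computed from the camera images rather than viewed, and I did not re-check the loose items around the dock.

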